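# Draw the blanking plug out of a power unit with a screw-in puller

### The arm

A 7-joint arm with a two-finger parallel gripper is mounted at the origin on the work surface. World frame = base frame: x ahead of the robot, y to its left, z up, the work surface at z = 0. Lengths are in m, angles in rad, forces in N, time in s.
With the tool pointing down it reaches from about 0.425 to 0.875 m from the base axis. Payload 4.7 kg.
Tool frame: the origin (TCP) lies midway between the tips of the shut fingers; the grasp point (between the pads) lies 19 mm behind it; z points along the fingers, y is the line along which they close (so a half turn about z gives the same grasp; the last joint's range is limited). The gripper opens to 87 mm and grips with 3 to 60 N. Pads are 19 mm wide; open, the fingers measure 117 mm over their backs; the gripper's body (75 mm by 190 mm) begins 51 mm behind the grasp point.
Start: joints at [-1.309, 0.321, -0.07, 1.45, 0.023, 1.371, -0.057], TCP at [0.159, 0.63, 0.223] pointing down, gripper open.
Joint ranges: [-2.86, 2.86], [-0.3, 2.09], [-1.38, 1.24], [0.06, 2.45], [-1.56, 4.7], [0.09, 2.05], [-2.69, 2.69]. Speed limits (rad/s): [2.57, 2.57, 3.14, 3.14, 3.14, 3.14, 3.14].

### API

Orientations are given as a rotation vector (axis times angle).
In Python, from bench import ctrl gives the robot as it stands. The module is installed in compiled form; this text tells all that it offers.
- The arm moves only by the shell command python3 -m handwheel 'ROWS' [FORCE]. ROWS is JSON, a list of rows, each a list of 7 numbers: the finger opening in m, from 0 to 0.087, then the shift along the tool's x, y, z in m, then the turn, a rotation vector about the tool's x, y, z in degrees. A call has 1 to 12 rows; each row shifts and turns the commanded pose from where the row before left it, along the tool's axes as they then stand; what a row does not reach is not made up. A row lasts 1/8 s, in which the tool goes at most 62.5 mm and 10.7 degrees, less where a joint would pass 70% of its speed; a pose out of reach is approached as far as the arm can. A call is refused whole if a number of a shift passes 0.0625 or a number of a turn 10.7, either way. A call with a gripper value outside its range is refused whole. The fingers move at their own pace and stop on an object; FORCE is the grip in N (left out, the last holds). Time passes only in rows, so rows that do not move let the fingers close. It gives the time, the measured TCP pose, the force, the opening and the grip force at its end, in the units of the state.
- ctrl.get_state(): the state, without advancing time (a new reading comes with each control period).
- ctrl.get_image(name): name is "side" or "top"; returns (picture, depth): 400x640x3 uint8, blue, green, red; 400x640 float32, m along the optical axis (not along the pixel's ray), 0 where there is no reading.
- ctrl.camera_info(name): a dict with "intrinsics" (3x3 intrinsics, pixels), "R" (3x3) and "t" (3): a world point X has camera coordinates R X + t. Camera axes: x right, y down, z forward; pixel columns grow to the right and rows downward; lengths in m; the calibration is good to about 2 mm. A picture is of the moment at which its call begins. camera_info takes no time and is no camera call.
- ctrl.close_job(): hands the job in; it is judged then, once.
The state is a dict: "time": time; "joint_positions": joint angles; "qd": joint speeds; "joint_torque": joint torques, N m; "position": TCP position; "tool_rot": TCP orientation; "ft_force": force on the tool from outside, world axes, zero at the start; "torque": the same for the moment, N m; "grip_width": opening from 0.0 (shut) to 1.0 (fully open); "grip_force": force on a finger pad.
Only numpy, scipy, OpenCV 4.12 (cv2) and the standard library are available. Lean on these libraries where they do the work, as an engineer would, in place of code of your own. Each camera call takes 0.05 s, during which the arm holds its last target. There are 200 camera calls.

### The job

Take the T-handled puller from its wooden stand, find the thread start in the plug on the power unit by feel and screw the puller fully home, clockwise, without forcing it. Then draw the plug straight up out of its bay with the puller, never with the fingers, and stand it gently upright on the floor of the grey tray with the puller still screwed in, and let go. Leave the meter, the jar and the screwdriver alone.

Things in the scene. Friction and masses are not known exactly. Their poses are not given: they have to be found in the camera images.
- unit: Power unit: fixed aluminium case 220 (its x) x 160 (its y) x 80 mm high. Origin: centre of its underside, z up. The +x half of its deck carries 8 mm high cooling fins.
- bay (a point): Centre of the mouth of the plug's square bay (43 mm wide, 55 mm deep), in the unit's deck, 80 mm above the bench and 50 mm from the unit's middle towards its -x side. Four spring pads in the bay grip the plug.
- plug: Blanking plug: loose, aluminium, about 0.3 kg; square shank 40 x 40 x 45 mm under a square flange 58 x 58 x 8 mm, 53 mm high in all. Origin: centre of its underside, z up. Starts pushed home, shank in the bay with 1.5 mm play all round, flange on the deck. Drawing it out takes 10 to 15 N; the shank is free after 45 mm.
- plug_face (a point): Centre of the plug's top face, on the thread's axis, 88 mm above the bench at the start; z up, x along the plug's x. Flush here is a round dark steel insert, 30 mm across, with a through slot across its centre, 27 mm long and 10 mm wide. The insert floats: its slot lies up to 0.7 rad either way of the plug's x axis (not measured) and turns stiffly (0.15 N m) between stops at 0.75 rad.
- thread (a point): On the plug's axis, 14 mm below its top face: where the underside of the puller's pin lands once it is through the slot. From here a coarse two-start right-hand thread: turn the pin clockwise seen from above by about 1.2 rad to an end stop; level for 0.2 rad, then 3 mm deeper over the next 0.75 rad, then level, under the lips. Axial play 2 mm. Anticlockwise is blocked.
- puller: Puller: loose steel T-handled rod, about 0.16 kg, 91 mm high, upright in the stand. Origin at its tip (lower end), z up; a half turn about z looks the same. Above the tip a 7 mm thick shank with round nose and cross pin; a collar 28 mm across from 24.5 to 30.5 mm; a 12 mm stem; the T-bar. Fully home its tip is 23 mm below the plug's face (21 mm once the pull takes up the play).
- puller_pin (a point): Middle of the cross pin, 9 mm above the tip: 6 mm thick, 24 mm long along the puller's x, parallel to the T-bar. Press lightly while feeling for the slot: over 15 N on the plug before the pin is through the slot, or over 40 N between puller and plug later, counts as forcing it. Resting on the insert's face the pin holds the tip 6 mm below the face.
- puller_bar (a point): Middle of the T-bar, 83 mm above the tip: 64 mm long along the puller's x, 16 mm wide (y), 16 mm high. Grip it here, across its width.
- stand: Wooden stand, fixed, 90 x 70 x 32 mm high, with a 30 x 13 mm slot through it along its x. Origin: centre of its underside. The puller hangs in the slot by its collar, tip 7.5 mm above the bench, pin along the slot; lift it straight up by 30 mm or more to clear.
- tray: Grey plastic tray, fixed, 150 x 150 mm, 22 mm high, walls and floor 4 mm thick. Origin: centre of its underside; the inner floor is 4 mm above it.
- meter: Blue and black multimeter, 90 x 190 x 40 mm, lying loose behind. Not to be disturbed.
- jar: Small clear jar, 68 mm across, 85 mm high, loose. Not to be disturbed.
- driver: Screwdriver lying loose behind the unit. Not to be disturbed.
Not all that is in view belongs to the job. Several things look just like the tray: the one meant starts farthest to the robot's left. Of the things that look like the puller, the larger one is meant.

How it is judged:
On the way, in this order (a step that is already met when the one before it is completed fails the run):
1. the puller is screwed home: its tip is at least 21 mm below the plug's top face, the plug still seated (z of puller in the frame of plug_face below -0.021 m and horizontal distance between puller and plug_face below 0.004 m and distance of plug from where it was at the start of the episode below 0.006 m), for 0.1 s.
2. the plug is drawn clear of its bay, upright, hanging on the puller (z of plug in the frame of unit above 0.083 m and horizontal distance between puller and plug_face below 0.012 m and z of puller in the frame of plug_face below -0.018 m and angle between plug's own z axis and vertical below 0.25 rad), for 0.1 s.
At the end, for the whole second after the job is handed in: The plug stands upright (within 0.1 rad) and at rest on the tray's floor (underside within 4 mm of it, centre within 55 mm of the tray's centre along both its sides), the puller still screwed into it (tip at least 18 mm below the plug's face), both released (x of plug in the frame of tray between -0.055 and 0.055 m and y of plug in the frame of tray between -0.055 and 0.055 m and z of plug in the frame of tray below 0.008 m and angle between plug's own z axis and vertical below 0.1 rad and z of puller in the frame of plug_face below -0.018 m and horizontal distance between puller and plug_face below 0.01 m and linear speed of each of plug, puller below 0.02 m/s); the robot touches nothing.
It fails at once if the plug is forced: the puller presses on it with more than 15 N before its pin is through the slot (contact force between puller and plug above 15 N and z of puller in the frame of plug_face above -0.017 m).
It fails at once if the puller and the plug press on each other with more than 40 N (contact force between puller and plug above 40 N).
It fails at once if the gripper touches the plug (contact force between the fingers and plug above 1 N).
It fails at once if the plug is dropped or banged down on the tray (over 40 N) (contact force between plug and tray above 40 N).
It fails at once if the meter, jar or screwdriver is moved by more than 20 mm (distance of any of meter, jar, driver from where it was at the start of the episode above 0.02 m).
It also fails if it takes over 72 s, if anything falls off the work surface, if the arm or the gripper's body presses on something with over 40 N, if the wrist force passes 120 N, or if a joint passes its speed limit or range.

## Working session

There is one attempt and no reset: what is moved stays moved. The work goes in short steps, Python scripts to look and compute and a shell command to move; the robot and the scene stay as the last step left them, time stands still between calls to the robot, and variables do not carry over. Pictures are saved under pics/ and viewed, at most 10 in all, crops included, and the job is handed in when it is done.

```bash
mkdir -p pics; cat > h.py <<'E'
import numpy as np, cv2
from scipy.spatial.transform import Rotation as R
from bench import ctrl
def grab(n):
    im,d=ctrl.get_image(n); c=ctrl.camera_info(n)
    return im,d,np.array(c["intrinsics"]),np.array(c["R"]),np.array(c["t"])
def plane(uv,z,K,Rm,t):
    uv=np.atleast_2d(uv).astype(float); r=(Rm.T@np.linalg.inv(K)@np.c_[uv,np.ones(len(uv))].T).T
    o=-Rm.T@t; return o+r*((z-o[2])/r[:,2])[:,None]
def cloud(d,K,Rm,t):
    v,u=np.mgrid[:d.shape[0],:d.shape[1]]
    p=np.stack([(u-K[0,2])/K[0,0]*d,(v-K[1,2])/K[1,1]*d,d],-1)
    return (p-t)@Rm
E
python3 - <<'E'
from h import *
for n in("top","side"):
    im,d,K,Rm,t=grab(n); cv2.imwrite(f"pics/{n}0.png",im); np.savez(f"{n}0.npz",im=im,d=d,K=K,R=Rm,t=t)
    print(n,K.round(1).tolist(),(-Rm.T@t).round(3),Rm.round(2).tolist())
s=ctrl.get_state();print({k:np.round(s[k],3) for k in s})
E
```

```text
top [[485.9, 0.0, 325.6], [0.0, 485.9, 195.0], [0.0, 0.0, 1.0]] [ 0.382 -0.052  1.447] [[0.0, -1.0, -0.01], [-0.99, -0.0, -0.11], [0.11, 0.01, -0.99]]
side [[396.6, 0.0, 320.4], [0.0, 396.6, 200.6], [0.0, 0.0, 1.0]] [ 0.428 -0.804  0.587] [[0.99, -0.15, -0.02], [-0.1, -0.53, -0.84], [0.11, 0.83, -0.54]]
{'time': np.float64(0.1), 'joint_positions': array([-1.309,  0.322, -0.07 ,  1.452,  0.023,  1.371, -0.057]), 'qd': array([ 0.   , -0.002,  0.   , -0.001, -0.001, -0.001, -0.   ]), 'joint_torque': array([ 0.0000e+00, -4.9257e+01, -4.0500e-01, -3.1340e+01, -6.4000e-02,
        3.9000e-02,  0.0000e+00]), 'position': array([0.159, 0.63 , 0.222]), 'tool_rot': array([-3.880e-01, -3.117e+00,  3.000e-03]), 'ft_force': array([-0.126,  0.372, -0.912]), 'torque': array([-0.004,  0.059, -0.03 ]), 'grip_force': np.float64(0.0), 'grip_width': np.float64(1.003)}
```

View pics/top0.png

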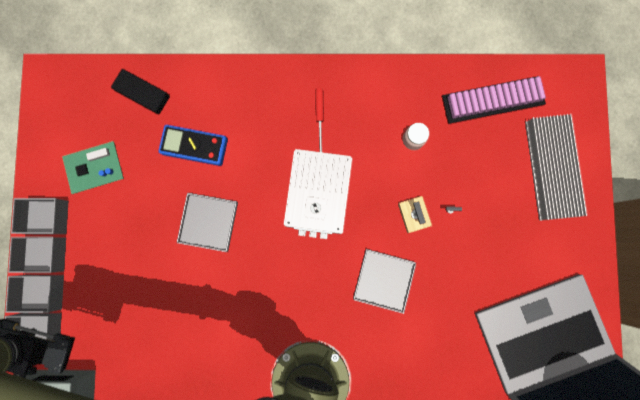

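View pics/side0.png

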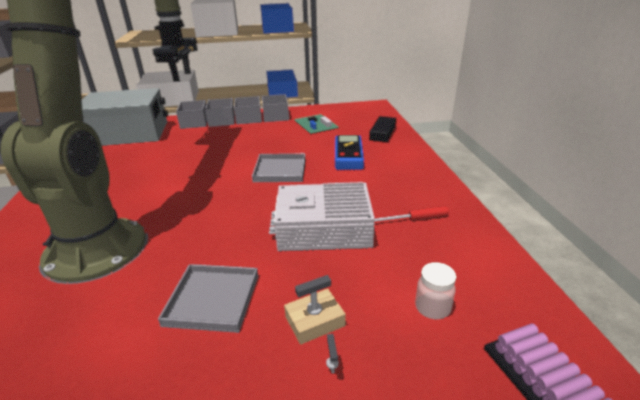

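The trays are at (208,222) and (385,280) in the top view. The grey crates at far left, (35,215) to (35,290), are deep and rectangular, not trays. The leftmost tray is (208,222). There are two puller-like things: one upright in the stand at (415,212), which is the larger, and a small one lying on the bench at (452,209). An enlarged crop should confirm this.

```bash
python3 - <<'E'
from h import *
a=np.load("top0.npz"); im,d=a["im"],a["d"]; K,Rm,t=a["K"],a["R"],a["t"]
s=np.load("side0.npz"); 
def cr(i,x,y,w,h,W,H): return cv2.resize(i[y:y+h,x:x+w],(W,H),interpolation=cv2.INTER_CUBIC)
c1=cr(im,395,185,80,60,400,300); c2=cr(im,280,175,80,60,400,300)
c3=cr(s["im"],270,265,100,110,400,300); c4=cr(im,170,185,80,75,400,300)
cv2.imwrite("pics/crop.png",np.vstack([np.hstack([c1,c2]),np.hstack([c3,c4])]))
P=cloud(d,K,Rm,t)
for n,(u,v) in dict(bar=(416,211),stand=(405,205),small=(452,209),jar=(417,134),deck=(300,205),flange=(305,205),tray=(208,222),tray2=(385,280),bench=(250,200),crate=(40,215)).items():
    print(n,P[v,u].round(4))
S=cloud(s["d"],s["K"],s["R"],s["t"])
for n,(u,v) in dict(bar=(313,285),stand=(300,315),tray=(280,167),deck=(285,212),flange=(300,200)).items(): print("side",n,S[v,u].round(4))
E
```

```text
bar [ 0.4819 -0.2924  0.0988]
stand [ 0.5043 -0.2726  0.0322]
small [ 0.4901 -0.4002  0.0676]
jar [ 0.7022 -0.3009  0.0888]
deck [0.4999 0.0312 0.078 ]
flange [0.4983 0.0162 0.0959]
tray [0.4549 0.3085 0.0065]
tray2 [ 0.2862 -0.215   0.005 ]
bench [0.5211 0.1855 0.0026]
crate [0.4748 0.8102 0.0077]
side bar [ 0.4784 -0.3093  0.0982]
side stand [ 0.4521 -0.3136  0.0331]
side tray [0.4561 0.316  0.0063]
side deck [ 0.449  -0.0502  0.0805]
side flange [ 0.4878 -0.0114  0.0839]
```

View pics/crop.png

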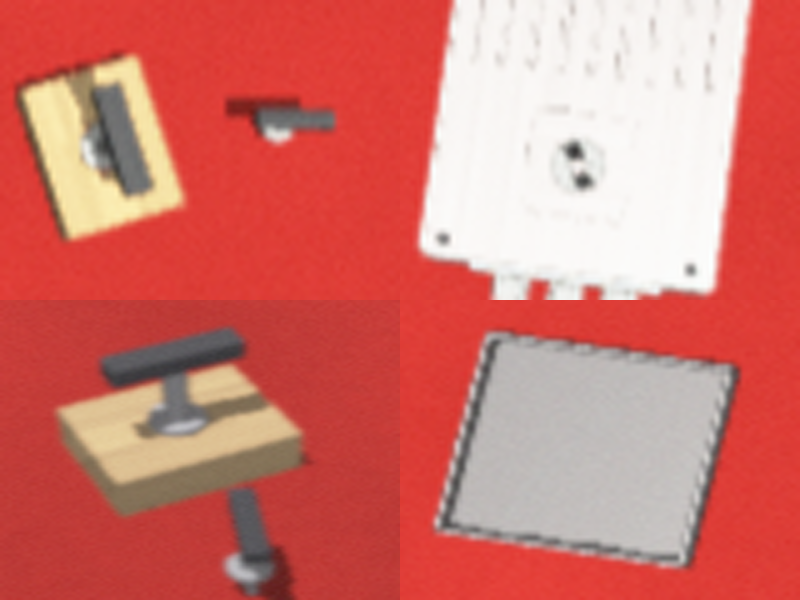

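The crop confirms it: the large puller hangs in the stand with its bar centre at about top (419,212), and the small one lies apart at (452,209). The plug insert shows two dark slot ends, centred near (315.4,208), and the left tray is an ordinary shallow tray. Next I'll measure them exactly.

```bash
python3 - <<'E'
from h import *
def load(n): a=np.load(n+"0.npz"); return a["im"],a["d"],a["K"],a["R"],a["t"]
def big(mask): 
    c,_=cv2.findContours(mask.astype(np.uint8),cv2.RETR_EXTERNAL,cv2.CHAIN_APPROX_NONE); return max(c,key=cv2.contourArea)
def rect(uv,z,K,Rm,t):
    p=plane(uv,z,K,Rm,t)[:,:2]; (c,wh,a)=cv2.minAreaRect((p*1000).astype(np.float32))
    return np.round(c,1),np.round(wh,1),round(a,1)
U=4
def up(im,x,y,w,h): return cv2.resize(im[y:y+h,x:x+w],None,fx=U,fy=U,interpolation=cv2.INTER_CUBIC)
def back(c,x,y): return (c.reshape(-1,2)+0.5)/U-0.5+[x,y]
for n,boxs in dict(top=dict(bar=(400,190,40,45),stand=(390,185,50,55),tray=(165,180,85,80),unit=(275,140,85,105),slot=(305,198,20,20)),
  side=dict(bar=(285,270,55,30),tray=(245,145,70,45),stand=(275,280,80,65))).items():
    im,d,K,Rm,t=load(n)
    for k,(x,y,w,h) in boxs.items():
        g=up(im,x,y,w,h).astype(int); B,G,Rr=g[...,0],g[...,1],g[...,2]; sat=g.max(2)-g.min(2); val=g.max(2)
        z=dict(bar=.0985,stand=.032,tray=.022,unit=.08,slot=.088)[k]
        if k=="bar": m=(val<105)&(sat<40)
        elif k=="stand": m=(G>100)&(sat<150)&(Rr>120)
        elif k=="tray": m=sat<90
        elif k=="unit": m=(sat<70)&(val>140)
        else: m=val<130
        m=cv2.morphologyEx(m.astype(np.uint8),cv2.MORPH_OPEN,np.ones((3,3)))
        if k=="slot":
            cc=cv2.connectedComponentsWithStats(m)
            for i in range(1,cc[0]): 
                c=back(cc[3][i:i+1],x,y); print("slot blob",cc[2][i][4],c.round(2),plane(c,z,K,Rm,t).round(4))
            ring=up(im,x,y,w,h); continue
        c=back(big(m),x,y); print(n,k,rect(c,z,K,Rm,t),"px",np.round(c.mean(0),1))
    # depth check
im,d,K,Rm,t=load("side"); S=cloud(d,K,Rm,t)
T=cloud(*[load("top")[i] for i in(1,2,3,4)])
for nm,C in(("top",T),("side",S)):
    for k,(lo,hi) in dict(bar=((.42,-.34,.09),(.54,-.25,.12)),flange=((.45,-.04,.084),(.53,.03,.1)),tray=((.4,.25,.003),(.5,.37,.012)),stand=((.42,-.36,.025),(.56,-.24,.04))).items():
        m=np.all((C>lo)&(C<hi),-1); p=C[m]; print(nm,k,len(p),np.median(p,0).round(4),p.mean(0).round(4))
        if len(p)>10: print("  axis",round(float(np.degrees(0.5*np.arctan2(2*np.cov(p[:,0],p[:,1])[0,1],np.var(p[:,0])-np.var(p[:,1])))),1))
E
```

```text
top bar (array([ 477.4, -291. ]), array([54.1, 10.4]), 15.3) px [416.1 212.3]
top stand (array([ 478.1, -301.6]), array([94.6, 75. ]), 17.2) px [415.2 214.2]
top tray (array([455.2, 307.7]), array([155.6, 153.2]), 79.9) px [207.  221.9]
top unit (array([548.4, -20. ]), array([168.1, 278.3]), 82.5) px [317.5 191.8]
slot blob 105 [[314.38 204.78]] [[ 0.4997 -0.0098  0.088 ]]
slot blob 75 [[316.14 210.74]] [[ 0.4829 -0.0148  0.088 ]]
side bar (array([ 478.4, -313.2]), array([63.8, 27.2]), 16.7) px [312.6 286.2]
side tray (array([454. , 290.9]), array([192.8, 157.6]), 80.0) px [279.4 167.8]
side stand (array([ 478.7, -313.5]), array([100. ,  94.9]), 17.4) px [314.  312.6]
top bar 143 [ 0.4791 -0.3004  0.0991] [ 0.479  -0.3006  0.0989]
  axis 17.1
top flange 425 [ 0.4907 -0.0089  0.0891] [ 0.4914 -0.0095  0.0892]
  axis 23.4
top tray 1102 [0.449  0.3111 0.0064] [0.4501 0.3106 0.0066]
  axis -89.3
top stand 573 [ 0.4778 -0.2925  0.0333] [ 0.4781 -0.2978  0.0333]
  axis 19.1
side bar 359 [ 0.4778 -0.3075  0.0986] [ 0.478  -0.3074  0.0974]
  axis 16.3
side flange 306 [ 0.4907 -0.0122  0.089 ] [ 0.4911 -0.0138  0.0888]
  axis 23.8
side tray 464 [0.4526 0.3166 0.0053] [0.4519 0.3179 0.0054]
  axis -53.2
side stand 1521 [ 0.4753 -0.3122  0.0328] [ 0.4778 -0.31    0.0327]
  axis 13.3
```

```bash
cat >> h.py <<'E'
def to(x,y,z,yaw=None):
    "tool-frame shift to a world TCP target; then the tool-z turn so that tool x lies at yaw+180 (deg)"
    s=ctrl.get_state(); r=R.from_rotvec(s["tool_rot"]); M=r.as_matrix()
    sh=M.T@(np.array([x,y,z])-s["position"]); ph=np.degrees(np.arctan2(M[1,0],M[0,0]))
    print("t",round(s["time"],2),"pos",np.round(s["position"],4),"shift mm",(sh*1000).round(1),"tool yaw",round(ph,2),
      "tilt",(M[:2,2]).round(4),"turn", None if yaw is None else round(-((yaw+180-ph+180)%360-180),2),"j7",round(s["joint_positions"][6],3),
      "F",np.round(s["ft_force"],1),"T",np.round(s["torque"],2),"grip",round(float(s["grip_width"])*87,1),round(float(s["grip_force"]),1))
E
python3 -m handwheel '[[0.087,-0.0404,-0.029,0,0,0,0],[0.087,-0.0404,-0.029,0,0,0,0],[0.087,-0.0404,-0.029,0,0,0,0],[0.087,-0.0404,-0.029,0,0,0,0],[0.087,-0.0404,-0.029,0,0,0,0],[0.087,-0.0404,-0.029,0,0,0,0],[0.087,-0.0404,-0.029,0,0,0,0],[0.087,-0.0404,-0.029,0,0,0,0],[0.087,-0.0404,-0.029,0,0,0,0],[0.087,-0.0404,-0.029,0,0,0,0]]'
python3 -m handwheel '[[0.087,-0.0111,-0.0447,0,0,0,0],[0.087,-0.0111,-0.0447,0,0,0,0],[0.087,-0.0111,-0.0447,0,0,0,0],[0.087,-0.0111,-0.0447,0,0,0,0],[0.087,-0.0111,-0.0447,0,0,0,0],[0.087,-0.0111,-0.0447,0,0,0,0],[0.087,-0.0111,-0.0447,0,0,0,0],[0.087,-0.0111,-0.0447,0,0,0,0],[0.087,-0.0111,-0.0447,0,0,0,0],[0.087,-0.0111,-0.0447,0,0,0,0],[0.087,-0.0111,-0.0447,0,0,0,0],[0.087,-0.0111,-0.0447,0,0,0,0]]'
python3 -c "from h import *; to(.478,-.303,.1095,16.7)"
```

```text
time: 1.35
position: [0.4806, 0.2485, 0.2223]
tool_rot: [-0.388, -3.117, 0.0]
ft_force: [0.1, -0.2, 0.5]
grip_width: 1.002
grip_force: 0.0
time: 2.85
position: [0.4774, -0.3038, 0.2223]
tool_rot: [0.387, 3.118, 0.001]
ft_force: [1.0, -0.7, -0.3]
grip_width: 0.997
grip_force: 0.0
t 2.85 pos [ 0.4774 -0.3038  0.2223] shift mm [ -0.4   0.9 112.8] tool yaw 165.84 tilt [0.0001 0.0005] turn -30.86 j7 1.964 F [ 1.  -0.7 -0.3] T [ 0.03 -0.02  0.01] grip 86.8 0.0
```

```bash

python3 -m handwheel '[[0.087,-0.0004,0.0009,0,0,0,-10.3],[0.087,0,0,0.02,0,0,-10.3],[0.087,0,0,0.04,0,0,-10.3],[0.087,0,0,0.04,0,0,0],[0.087,0,0,0,0,0,0]]'
python3 -c "from h import *; to(.478,-.303,.0715,16.7)
im,d,K,Rm,t=grab('side'); cv2.imwrite('pics/s1.png',cv2.resize(im[200:380,230:430],(800,600)[:2] and (660,594),interpolation=cv2.INTER_CUBIC))"
```

```text
time: 3.48
position: [0.4757, -0.3005, 0.1196]
tool_rot: [0.455, -3.102, -0.005]
ft_force: [0.7, 0.5, -0.5]
grip_width: 1.0
grip_force: 0.0
t 3.48 pos [ 0.4757 -0.3005  0.1196] shift mm [-1.7 -3.3 48. ] tool yaw -163.32 tilt [-0.0065  0.0026] turn -0.02 j7 2.543 F [ 0.7  0.5 -0.5] T [ 0.02  0.06 -0.05] grip 87.0 0.0
```

View pics/s1.png

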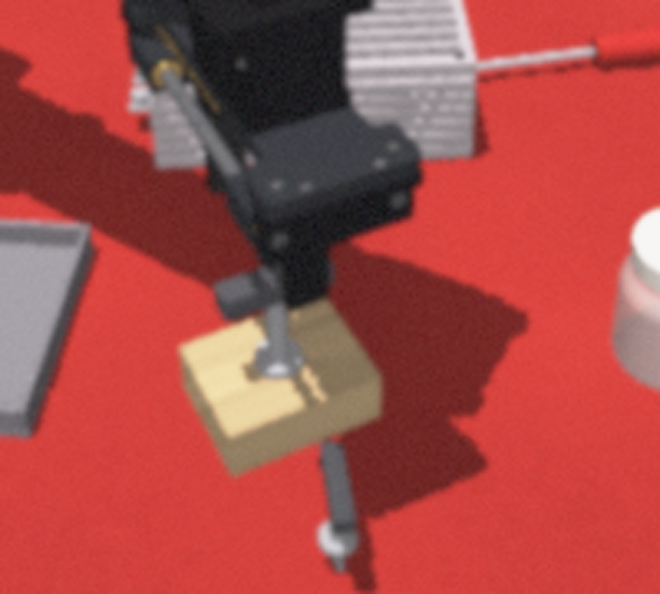

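The gripper straddles the bar, with the near finger in front at crop (235,295). I'll go on down.

```bash

python3 -m handwheel '[[0.087,-0.0017,-0.0033,0.010,0,0,0],[0.087,0,0,0.02,0,0,0],[0.087,0,0,0.018,0,0,0],[0.087,0,0,0,0,0,0]]'
python3 -c "from h import *; to(.478,-.303,.0715,16.7); s=ctrl.get_state(); M=R.from_rotvec(s['tool_rot']).as_matrix(); print('fix deg about tool',np.degrees(M.T@np.cross(M[:,2],[0,0,-1])).round(2))"
```

```text
time: 4.03
position: [0.4793, -0.3038, 0.0725]
tool_rot: [0.456, -3.105, -0.003]
ft_force: [0.2, 0.1, -0.8]
grip_width: 0.998
grip_force: 0.0
t 4.03 pos [ 0.4793 -0.3038  0.0725] shift mm [1.  1.1 1. ] tool yaw -163.31 tilt [-0.0036  0.0015] turn -0.01 j7 2.586 F [ 0.2  0.1 -0.8] T [0.02 0.05 0.01] grip 86.8 0.0
fix deg about tool [ 0.14 -0.18 -0.  ]
```

```bash

python3 -m handwheel '[[0.087,0.001,0.0011,0.001,0.14,-0.18,0],[0.04,0,0,0,0,0,0],[0.0,0,0,0,0,0,0],[0.0,0,0,0,0,0,0],[0.0,0,0,0,0,0,0],[0.0,0,0,0,0,0,0],[0.0,0,0,0,0,0,0]]' 20
python3 -m handwheel '[[0,0,0,0,0,0,0],[0,0,0,0,0,0,0]]' 50
python3 -c "from h import *; to(.478,-.303,.0715,16.7); s=ctrl.get_state(); M=R.from_rotvec(s['tool_rot']).as_matrix(); print('fix deg about tool',np.degrees(M.T@np.cross(M[:,2],[0,0,-1])).round(2))"
```

```text
time: 4.9
position: [0.4795, -0.3039, 0.0735]
tool_rot: [-0.456, 3.105, -0.003]
ft_force: [0.2, -0.4, 0.5]
grip_width: 0.401
grip_force: 0.0
time: 5.15
position: [0.4795, -0.3038, 0.0735]
tool_rot: [-0.456, 3.105, -0.003]
ft_force: [-1.0, 1.4, 0.4]
grip_width: 0.18
grip_force: 50.1
t 5.15 pos [ 0.4795 -0.3038  0.0735] shift mm [1.2 1.2 2. ] tool yaw -163.3 tilt [ 0.0037 -0.0013] turn 0.0 j7 2.586 F [-1.   1.4  0.4] T [0.25 0.13 0.01] grip 15.7 50.1
fix deg about tool [-0.13  0.18 -0.  ]
```

```bash

python3 -m handwheel '[[0,0,0,-0.01,0,0,0],[0,0,0,-0.02,0,0,0],[0,0,0,-0.025,0,0,0],[0,0,0,-0.025,0,0,0],[0,0,0,-0.025,0,0,0],[0,0,0,0,0,0,0],[0,0,0,0,0,0,0]]'
python3 -c "from h import *; to(.4907,-.012,.176,16.7); s=ctrl.get_state(); M=R.from_rotvec(s['tool_rot']).as_matrix(); print('fix deg about tool',np.degrees(M.T@np.cross(M[:,2],[0,0,-1])).round(2))
for n in('side','top'):
  im,d,K,Rm,t=grab(n); np.savez(f'{n}2.npz',im=im,d=d,K=K,R=Rm,t=t)
  if n=='side': cv2.imwrite('pics/s2.png',cv2.resize(im[180:340,220:420],(750,600),interpolation=cv2.INTER_CUBIC))"
```

```text
time: 6.02
position: [0.4788, -0.3035, 0.1783]
tool_rot: [-0.456, 3.105, -0.002]
ft_force: [-0.5, 0.0, -2.2]
grip_width: 0.178
grip_force: 50.0
t 6.03 pos [ 0.4788 -0.3035  0.1783] shift mm [-95.2 275.7   2. ] tool yaw -163.29 tilt [ 0.0036 -0.0009] turn 0.01 j7 2.51 F [-0.5  0.  -2.2] T [0.07 0.12 0.03] grip 15.5 50.0
fix deg about tool [-0.11  0.18  0.  ]
```

View pics/s2.png

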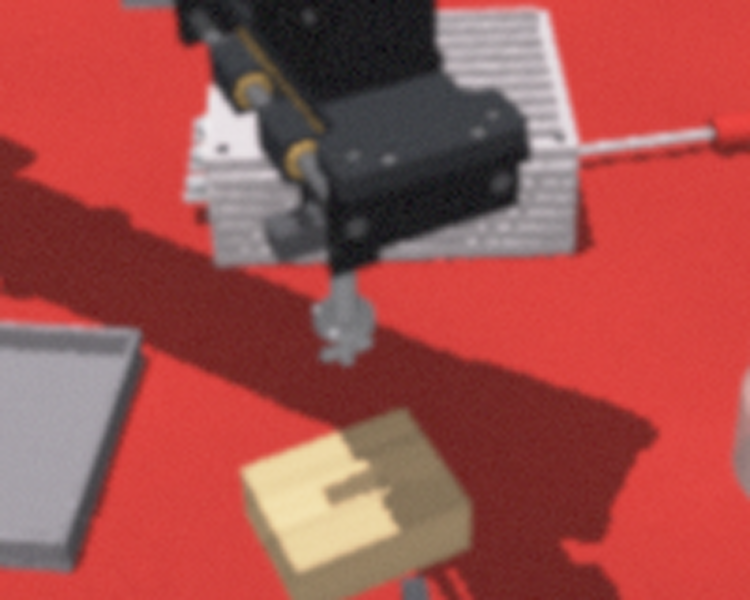

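The puller is held upright, with its collar at crop (344,317) and the pin below it at (343,350). Next: its offset along the bar, plus a second look at the insert from the side.

```bash
python3 - <<'E'
from h import *
a=np.load("side2.npz"); K,Rm,t=a["K"],a["R"],a["t"]
o=-Rm.T@t
def ray(u,v):
    r=Rm.T@np.linalg.inv(K)@[u,v,1]; return r
tcp=np.array([.4788,-.3035,.1783]); b=np.array([np.cos(np.radians(16.7)),np.sin(np.radians(16.7)),0]); nrm=np.array([-b[1],b[0],0])
for nm,c in dict(collar=(344,317),stem=(344,285),pin=(343,350)).items():
    u,v=220+(c[0]+.5)/3.75-.5,180+(c[1]+.5)/3.75-.5
    r=ray(u,v); p=o+r*((tcp-o)@nrm)/(r@nrm); print(nm,(u,v),p.round(4),"along bar mm",((p-tcp)@b*1000).round(2))
# segment gripper-held puller with depth
P=cloud(a["d"],K,Rm,t); m=(np.abs(P[...,0]-.479)<.03)&(np.abs(P[...,1]+.3)<.03)&(P[...,2]>.132)&(P[...,2]<.143)
q=P[m]; print("collar depth pts",len(q),q.mean(0).round(4),"along",((q-tcp)@b*1000).min().round(1),((q-tcp)@b*1000).max().round(1))
s=np.load("side0.npz"); K,Rm,t=s["K"],s["R"],s["t"]
x,y=285,185; g=cv2.resize(s["im"][y:y+30,x:x+40],None,fx=20,fy=20,interpolation=cv2.INTER_CUBIC)
tp=np.load("top0.npz")["im"][193:223,300:330]; g2=cv2.resize(tp,None,fx=20,fy=20,interpolation=cv2.INTER_CUBIC)
cv2.imwrite("pics/ins.png",cv2.resize(np.hstack([g,g2]),(800,343)))
E
```

```text
collar (311.3666666666667, 264.1666666666667) [ 0.4779 -0.3038  0.1408] along bar mm -0.89
stem (311.3666666666667, 255.63333333333333) [ 0.4787 -0.3035  0.1591] along bar mm -0.15
pin (311.1, 272.9666666666667) [ 0.4767 -0.3041  0.1215] along bar mm -2.17
collar depth pts 58 [ 0.4773 -0.3109  0.1412] along -14.1 11.5
```

View pics/ins.png

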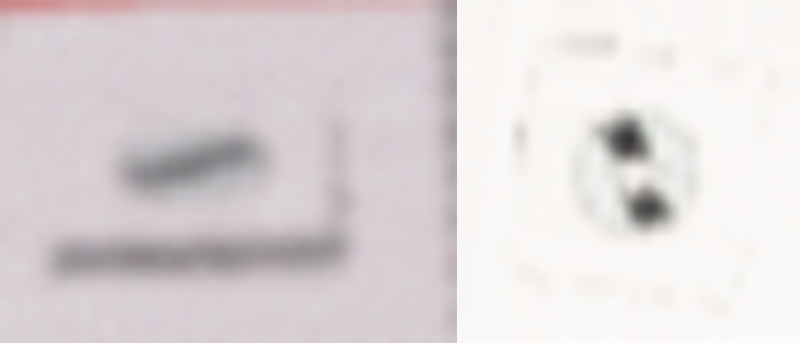

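```bash
python3 - <<'E'
from h import *
s=np.load("side0.npz"); K,Rm,t=s["K"],s["R"],s["t"]
f=lambda c:(285+c[0]/11.43-.5,185+c[1]/11.43-.5)
p=plane([f((190,162)),f((130,177)),f((258,147))],.088,K,Rm,t); print(p.round(4)); v=p[2]-p[1]; print(np.degrees(np.arctan2(v[1],v[0])),np.linalg.norm(v))
# blob moments
g=cv2.cvtColor(s["im"],cv2.COLOR_BGR2GRAY).astype(float)[192:205,293:312]; w=np.clip(175-g,0,None); vv,uu=np.mgrid[192:205,293:312]
c=(np.sum(w*uu)/w.sum(),np.sum(w*vv)/w.sum()); print(c,plane([c],.088,K,Rm,t).round(4))
a=np.load("top0.npz"); print(plane([(315.07,207.55)],.088,a["K"],a["R"],a["t"]).round(4))
a=np.load("top2.npz"); im=a["im"]; T=cloud(a["d"],a["K"],a["R"],a["t"]); 
# bar ends in top2: points at bar-top height (tip 0.112+.091)
m=(np.abs(T[...,0]-.479)<.06)&(np.abs(T[...,1]+.303)<.06)&(np.abs(T[...,2]-.203)<.008); q=T[m]; print(len(q), q.min(0) if len(q) else '', q.max(0) if len(q) else '')
E
```

```text
[[ 0.4906 -0.0125  0.088 ]
 [ 0.4778 -0.0159  0.088 ]
 [ 0.5052 -0.0094  0.088 ]]
13.374758015069375 0.028114263245760163
(np.float64(301.3570646221249), np.float64(198.87075575027382)) [[ 0.491  -0.0135  0.088 ]]
[[ 0.4919 -0.0117  0.088 ]]
0
```

```bash
python3 -c "from h import *; to(.4917,-.0124,.178,15)"
python3 -m handwheel '[[0,-0.0078,0.023,0,0,0,0],[0,-0.0156,0.046,0,0,0,0],[0,-0.0156,0.046,0,0,0,0],[0,-0.0156,0.046,0,0,0,0],[0,-0.0156,0.046,0,0,0,0],[0,-0.0156,0.046,0,0,0,0],[0,-0.0093,0.022,0,0,0,0],[0,0,0,0,0,0,1.7],[0,0,0,0,0,0,0],[0,0,0,0,0,0,0]]'
python3 -c "from h import *; to(.4917,-.0124,.158,15); s=ctrl.get_state(); M=R.from_rotvec(s['tool_rot']).as_matrix(); print('fix deg about tool',np.degrees(M.T@np.cross(M[:,2],[0,0,-1])).round(2))"
```

```text
t 6.12 pos [ 0.4784 -0.3032  0.1775] shift mm [-96.3 274.8  -0.7] tool yaw -163.3 tilt [ 0.002  -0.0006] turn 1.7 j7 2.51 F [-0.1  0.8 -1.6] T [0.05 0.01 0.06] grip 15.8 50.0
time: 7.38
position: [0.4909, -0.0147, 0.178]
tool_rot: [-0.406, 3.112, -0.003]
ft_force: [-0.4, -0.3, -0.2]
grip_width: 0.176
grip_force: 50.0
t 7.38 pos [ 0.4909 -0.0147  0.178 ] shift mm [-1.3  2.  20. ] tool yaw -165.14 tilt [ 0.0033 -0.0018] turn -0.14 j7 1.805 F [-0.4 -0.3 -0.2] T [ 0.03  0.04 -0.  ] grip 15.3 50.0
fix deg about tool [-0.15  0.16  0.  ]
```

```bash

python3 -m handwheel '[[0,-0.0013,0.002,0.008,-0.1,0.1,0],[0,0,0,0.008,0,0,0],[0,0,0,0.004,0,0,0],[0,0,0,0,0,0,0],[0,0,0,0,0,0,0]]'
python3 -c "from h import *; to(.4917,-.0124,.158,15); s=ctrl.get_state(); M=R.from_rotvec(s['tool_rot']).as_matrix(); print('fix deg about tool',np.degrees(M.T@np.cross(M[:,2],[0,0,-1])).round(2))"
```

```text
time: 8.0
position: [0.4921, -0.0107, 0.1583]
tool_rot: [-0.41, 3.113, -0.001]
ft_force: [-0.0, -0.7, -2.4]
grip_width: 0.179
grip_force: 50.0
t 8.0 pos [ 0.4921 -0.0107  0.1583] shift mm [ 0.8 -1.5  0.3] tool yaw -164.99 tilt [ 0.002  -0.0001] turn 0.01 j7 1.812 F [-0.  -0.7 -2.4] T [-0.    0.01 -0.01] grip 15.5 50.0
fix deg about tool [-0.04  0.11 -0.  ]
```

```bash

python3 -m handwheel '[[0,0.0008,-0.0015,0,0,0.1,0],[0,0,0,0,0,0,0],[0,0,0,0,0,0,0]]' |head -2
python3 -m handwheel '[[0,0,0,0,0,0,0],[0,0,0,0,0,0,0]]' |head -2
python3 -m handwheel '[[0,0,0,0,0,0,0],[0,0,0,0,0,0,0]]' |head -2
python3 -c "from h import *; to(.4917,-.0124,.158,15)"
```

```text
time: 8.38
position: [0.4916, -0.0124, 0.1583]
time: 8.62
position: [0.4916, -0.0124, 0.1582]
time: 8.88
position: [0.4915, -0.0124, 0.1582]
t 8.88 pos [ 0.4915 -0.0124  0.1582] shift mm [-0.1 -0.   0.2] tool yaw -165.0 tilt [-0.0001 -0.0006] turn 0.0 j7 1.816 F [-0.  -0.  -1.5] T [-0.    0.02 -0.01] grip 15.7 50.0
```

```bash

python3 -m handwheel '[[0,0,0,0.003,0,0,0],[0,0,0,0,0,0,0]]' |sed -n 2,4p
for i in 1; do :; done
python3 -m handwheel '[[0,0,0,0.001,0,0,0],[0,0,0,0,0,0,0]]' |sed -n 2,4p
python3 -m handwheel '[[0,0,0,0.001,0,0,0],[0,0,0,0,0,0,0]]' |sed -n 2,4p
python3 -m handwheel '[[0,0,0,0.001,0,0,0],[0,0,0,0,0,0,0]]' |sed -n 2,4p
```

```text
position: [0.4913, -0.0124, 0.1548]
tool_rot: [0.41, -3.114, 0.001]
ft_force: [0.2, 0.4, -1.6]
position: [0.4915, -0.0124, 0.1541]
tool_rot: [0.41, -3.114, 0.001]
ft_force: [0.4, 0.4, -2.2]
position: [0.4915, -0.0124, 0.1531]
tool_rot: [0.41, -3.114, 0.001]
ft_force: [-0.3, -0.3, -1.0]
position: [0.4915, -0.0124, 0.1521]
tool_rot: [0.41, -3.114, 0.001]
ft_force: [0.5, -1.2, -2.3]
```

```bash

python3 -m handwheel '[[0,0,0,0.001,0,0,0],[0,0,0,0,0,0,0]]' |sed -n 2,4p
python3 -m handwheel '[[0,0,0,0.001,0,0,0],[0,0,0,0,0,0,0]]' |sed -n 2,4p
python3 -m handwheel '[[0,0,0,0.001,0,0,0],[0,0,0,0,0,0,0]]' |sed -n 2,4p
```

```text
position: [0.4916, -0.0125, 0.1512]
tool_rot: [-0.41, 3.115, -0.001]
ft_force: [0.9, -0.6, -1.0]
position: [0.4916, -0.0126, 0.1502]
tool_rot: [-0.41, 3.115, -0.001]
ft_force: [0.7, -0.5, -1.3]
position: [0.4916, -0.0126, 0.1492]
tool_rot: [-0.41, 3.115, -0.001]
ft_force: [0.8, -1.3, -1.5]
```

```bash

python3 -m handwheel '[[0,0,0,0.001,0,0,0],[0,0,0,0,0,0,0]]' |sed -n 2,4p
python3 -m handwheel '[[0,0,0,0.0005,0,0,0],[0,0,0,0,0,0,0]]' |sed -n 2,4p
python3 -m handwheel '[[0,0,0,0.0005,0,0,0],[0,0,0,0,0,0,0]]' |sed -n 2,4p
```

```text
position: [0.4916, -0.0126, 0.1481]
tool_rot: [0.41, -3.115, 0.001]
ft_force: [0.8, -1.0, -1.7]
position: [0.4916, -0.0125, 0.1477]
tool_rot: [0.41, -3.115, 0.001]
ft_force: [0.9, -1.3, -1.2]
position: [0.4916, -0.0125, 0.1472]
tool_rot: [0.41, -3.115, 0.001]
ft_force: [1.3, -0.9, -1.0]
```

```bash

python3 -m handwheel '[[0,0,0,0.0005,0,0,0],[0,0,0,0,0,0,0]]' |sed -n 2,4p
```

```text
position: [0.4916, -0.0125, 0.1467]
tool_rot: [0.41, -3.115, 0.001]
ft_force: [0.6, -1.3, -1.0]
```

```bash

python3 -m handwheel '[[0,0,0,0.0007,0,0,0],[0,0,0,0,0,0,0]]' |sed -n 2,4p
python3 -m handwheel '[[0,0,0,0.0007,0,0,0],[0,0,0,0,0,0,0]]' |sed -n 2,4p
python3 -m handwheel '[[0,0,0,0.0007,0,0,0],[0,0,0,0,0,0,0]]' |sed -n 2,4p
```

```text
position: [0.4916, -0.0125, 0.146]
tool_rot: [0.41, -3.115, 0.001]
ft_force: [-0.1, -2.1, -0.3]
position: [0.4916, -0.0125, 0.1453]
tool_rot: [0.41, -3.115, 0.001]
ft_force: [0.7, -2.7, -0.5]
position: [0.4916, -0.0125, 0.1445]
tool_rot: [0.41, -3.115, 0.001]
ft_force: [1.5, -1.9, -0.1]
```

```bash

python3 -m handwheel '[[0,0,0,0.0007,0,0,0],[0,0,0,0,0,0,0]]' |sed -n 2,4p
python3 -c "from h import *; to(.4916,-.0125,.134,15)"
```

```text
position: [0.4916, -0.0125, 0.1438]
tool_rot: [0.41, -3.115, 0.001]
ft_force: [0.5, -1.3, -0.4]
t 12.62 pos [ 0.4916 -0.0125  0.1438] shift mm [-0.  -0.   9.8] tool yaw -165.0 tilt [-0.     -0.0007] turn 0.0 j7 1.823 F [ 0.5 -1.3 -0.4] T [-0.56 -0.22 -0.02] grip 15.4 50.0
```

```bash

python3 -m handwheel '[[0,0,-0.0004,0.0008,0,0,0],[0,0,0,0,0,0,0]]' |sed -n 2,4p
python3 -m handwheel '[[0,0,0,0.001,0,0,0],[0,0,0,0,0,0,0]]' |sed -n 2,4p
python3 -m handwheel '[[0,0,0,0.001,0,0,0],[0,0,0,0,0,0,0]]' |sed -n 2,4p
python3 -c "from h import *; to(.4916,-.0125,.134,15)"
```

```text
position: [0.4915, -0.0127, 0.143]
tool_rot: [0.41, -3.114, 0.001]
ft_force: [0.0, -1.7, -0.6]
position: [0.4915, -0.0127, 0.1419]
tool_rot: [0.41, -3.114, 0.001]
ft_force: [0.5, -1.4, -0.7]
position: [0.4915, -0.0127, 0.141]
tool_rot: [0.41, -3.114, 0.001]
ft_force: [0.7, -1.1, -0.6]
t 13.38 pos [ 0.4915 -0.0127  0.141 ] shift mm [-0.1  0.2  7. ] tool yaw -164.99 tilt [-0.0003 -0.0005] turn 0.01 j7 1.825 F [ 0.7 -1.1 -0.6] T [-0.36 -0.14  0.01] grip 15.6 50.0
```

```bash

python3 -m handwheel '[[0,0,0,0.001,0,0,0],[0,0,0,0,0,0,0]]' |sed -n 2,4p
python3 -m handwheel '[[0,0,0,0.001,0,0,0],[0,0,0,0,0,0,0]]' |sed -n 2,4p
python3 -m handwheel '[[0,0,0,0.001,0,0,0],[0,0,0,0,0,0,0]]' |sed -n 2,4p
python3 -c "from h import *; to(.4916,-.0125,.134,15)"
```

```text
position: [0.4916, -0.0127, 0.14]
tool_rot: [0.41, -3.114, 0.001]
ft_force: [0.3, -0.8, -2.0]
position: [0.4916, -0.0128, 0.139]
tool_rot: [0.41, -3.114, 0.001]
ft_force: [-0.5, -0.9, -1.5]
position: [0.4916, -0.0127, 0.138]
tool_rot: [0.41, -3.114, 0.001]
ft_force: [1.0, -1.0, -1.3]
t 14.12 pos [ 0.4916 -0.0127  0.138 ] shift mm [-0.1  0.2  4. ] tool yaw -164.99 tilt [-0.0002 -0.0006] turn 0.01 j7 1.827 F [ 1.  -1.  -1.3] T [-0.21 -0.13  0.05] grip 15.3 50.0
```

```bash

python3 -m handwheel '[[0,0,0,0.001,0,0,0],[0,0,0,0.001,0,0,0],[0,0,0,0,0,0,0]]' |sed -n 2,4p
python3 -m handwheel '[[0,0,0,0.0007,0,0,0],[0,0,0,0,0,0,0]]' |sed -n 2,4p
python3 -m handwheel '[[0,0,0,0.0005,0,0,0],[0,0,0,0,0,0,0]]' |sed -n 2,4p
```

```text
position: [0.4916, -0.0128, 0.136]
tool_rot: [0.41, -3.114, 0.001]
ft_force: [1.2, -1.0, -1.6]
position: [0.4916, -0.0128, 0.1353]
tool_rot: [0.41, -3.114, 0.001]
ft_force: [-0.6, -0.4, -2.1]
position: [0.4916, -0.0128, 0.1349]
tool_rot: [0.41, -3.115, 0.001]
ft_force: [0.8, -0.6, -2.5]
```

```bash

python3 -m handwheel '[[0,0,0,0.0005,0,0,0],[0,0,0,0,0,0,0]]' |sed -n 2,4p
python3 -c "from h import *; to(.4916,-.0125,.134,15)"
```

```text
position: [0.4916, -0.0128, 0.1343]
tool_rot: [0.41, -3.115, 0.001]
ft_force: [1.2, -1.0, -1.5]
t 15.25 pos [ 0.4916 -0.0128  0.1343] shift mm [-0.   0.3  0.3] tool yaw -165.0 tilt [-0.0001 -0.0006] turn 0.0 j7 1.829 F [ 1.2 -1.  -1.5] T [-0.12 -0.11  0.01] grip 16.2 50.0
```

```bash

python3 -m handwheel '[[0,0,0,0.0005,0,0,0],[0,0,0,0,0,0,0]]' |sed -n 2,4p
python3 -m handwheel '[[0,0,0,0.0004,0,0,0],[0,0,0,0,0,0,0]]' |sed -n 2,4p
python3 -m handwheel '[[0,0,0,0.0004,0,0,0],[0,0,0,0,0,0,0]]' |sed -n 2,4p
```

```text
position: [0.4917, -0.0128, 0.1339]
tool_rot: [0.41, -3.115, 0.001]
ft_force: [0.9, 0.9, -0.6]
position: [0.4918, -0.0128, 0.1338]
tool_rot: [-0.41, 3.115, -0.001]
ft_force: [-0.9, -0.5, 1.5]
position: [0.4919, -0.0128, 0.1337]
tool_rot: [-0.41, 3.114, -0.001]
ft_force: [-1.7, -0.8, 5.4]
```

```bash

python3 -m handwheel '[[0,0,0,-0.0006,0,0,0],[0,0,0,0,0,0,4],[0,0,0,0,0,0,4],[0,0,0,0,0,0,0]]' |sed -n 2,4p
python3 -c "from h import *; to(.4916,-.0128,.134,15)"
python3 -m handwheel '[[0,0,0,0,0,0,4],[0,0,0,0.0002,0,0,4],[0,0,0,0,0,0,0]]' |sed -n 2,4p
python3 -c "from h import *; to(.4916,-.0128,.134,15)"
```

```text
position: [0.4916, -0.0128, 0.1337]
tool_rot: [0.193, -3.136, 0.001]
ft_force: [-0.8, 0.2, 3.2]
t 16.5 pos [ 0.4916 -0.0128  0.1337] shift mm [ 0.  -0.  -0.3] tool yaw -172.95 tilt [-0.0001 -0.0006] turn -7.95 j7 1.691 F [-0.8  0.2  3.2] T [-0.12  0.23  0.02] grip 15.6 50.0
position: [0.4917, -0.0128, 0.1336]
tool_rot: [-0.024, -3.141, 0.001]
ft_force: [-1.0, -0.2, 3.7]
t 16.88 pos [ 0.4917 -0.0128  0.1336] shift mm [ 0.1 -0.  -0.4] tool yaw 179.11 tilt [-0.0001 -0.0005] turn -15.89 j7 1.552 F [-1.  -0.2  3.7] T [-0.05  0.28 -0.02] grip 15.1 50.0
```

```bash

python3 -m handwheel '[[0,0,0,0.0003,0,0,4],[0,0,0,0.0003,0,0,4],[0,0,0,0,0,0,0]]' |sed -n 2,4p
python3 -c "from h import *; to(.4916,-.0128,.134,15)"
python3 -m handwheel '[[0,0,0,0.0003,0,0,4],[0,0,0,0.0003,0,0,4],[0,0,0,0,0,0,0]]' |sed -n 2,4p
python3 -c "from h import *; to(.4916,-.0128,.134,15)"
```

```text
position: [0.4919, -0.0127, 0.1332]
tool_rot: [0.244, 3.132, -0.001]
ft_force: [-1.0, 0.1, 4.9]
t 17.25 pos [ 0.4919 -0.0127  0.1332] shift mm [ 0.2 -0.1 -0.8] tool yaw 171.1 tilt [ 0.0004 -0.0004] turn -23.9 j7 1.413 F [-1.   0.1  4.9] T [-0.2   0.34 -0.02] grip 15.8 50.0
position: [0.492, -0.0126, 0.1327]
tool_rot: [0.461, 3.107, -0.0]
ft_force: [-1.5, -0.0, 5.8]
t 17.62 pos [ 0.492  -0.0126  0.1327] shift mm [ 0.4 -0.3 -1.3] tool yaw 163.1 tilt [ 0.0008 -0.0003] turn -31.9 j7 1.274 F [-1.5 -0.   5.8] T [-0.05  0.27  0.03] grip 15.6 50.0
```

```bash

python3 -m handwheel '[[0,0,0,0.0002,0,0,4],[0,0,0,0.0002,0,0,4],[0,0,0,0,0,0,0]]' |sed -n 2,4p
python3 -m handwheel '[[0,0,0,0.0003,0,0,4],[0,0,0,0.0003,0,0,4],[0,0,0,0,0,0,0]]' |sed -n 2,4p
python3 -c "from h import *; to(.4916,-.0128,.134,15)"
```

```text
position: [0.492, -0.0127, 0.1322]
tool_rot: [0.676, 3.067, -0.0]
ft_force: [-0.7, 0.7, 4.4]
position: [0.492, -0.0127, 0.1315]
tool_rot: [0.888, 3.013, -0.0]
ft_force: [-0.1, -0.1, 5.2]
t 18.38 pos [ 0.492  -0.0127  0.1315] shift mm [ 0.2 -0.3 -2.5] tool yaw 147.15 tilt [ 0.0007 -0.0004] turn -47.85 j7 0.997 F [-0.1 -0.1  5.2] T [-0.06  0.14  0.04] grip 15.3 50.0
```

```bash

python3 -m handwheel '[[0,0,0,0.0003,0,0,4],[0,0,0,0.0002,0,0,3],[0,0,0,0,0,0,0]]' |sed -n 2,4p
python3 -c "from h import *; to(.4916,-.0128,.134,15)"
python3 -m handwheel '[[0,0,0,0.0002,0,0,3],[0,0,0,0.0001,0,0,3],[0,0,0,0,0,0,0]]' |sed -n 2,4p
python3 -c "from h import *; to(.4916,-.0128,.134,15)"
python3 -m handwheel '[[0,0,0,0,0,0,2],[0,0,0,0,0,0,2],[0,0,0,0,0,0,0]]' |sed -n 2,4p
python3 -c "from h import *; to(.4916,-.0128,.134,15)"
```

```text
position: [0.4919, -0.0127, 0.1309]
tool_rot: [1.07, 2.953, -0.0]
ft_force: [-0.1, 0.4, 3.9]
t 18.75 pos [ 0.4919 -0.0127  0.1309] shift mm [ 0.2 -0.3 -3.1] tool yaw 140.15 tilt [ 0.0005 -0.0004] turn -54.85 j7 0.875 F [-0.1  0.4  3.9] T [0.   0.05 0.06] grip 15.4 50.0
position: [0.492, -0.0127, 0.1307]
tool_rot: [1.224, 2.893, -0.0]
ft_force: [0.0, 0.7, 5.7]
t 19.12 pos [ 0.492  -0.0127  0.1307] shift mm [ 0.2 -0.3 -3.3] tool yaw 134.14 tilt [ 0.0006 -0.0005] turn -60.86 j7 0.771 F [0.  0.7 5.7] T [0.02 0.   0.05] grip 15.3 50.0
position: [0.492, -0.0127, 0.1307]
tool_rot: [1.325, 2.847, -0.0]
ft_force: [0.2, 0.3, 5.2]
t 19.5 pos [ 0.492  -0.0127  0.1307] shift mm [ 0.2 -0.3 -3.3] tool yaw 130.07 tilt [ 0.0007 -0.0004] turn -64.93 j7 0.7 F [0.2 0.3 5.2] T [-0.03  0.01  0.09] grip 15.4 50.0
```

```bash

python3 -m handwheel '[[0,0,0,0,0,0,2],[0,0,0,0,0,0,0]]' |sed -n 2,4p
python3 -c "from h import *; to(.4916,-.0128,.134,15)"
python3 -m handwheel '[[0,0,0,0,0,0,2],[0,0,0,0,0,0,0]]' |sed -n 2,4p
python3 -c "from h import *; to(.4916,-.0128,.134,15)"
```

```text
position: [0.4919, -0.0128, 0.1307]
tool_rot: [1.375, 2.824, -0.0]
ft_force: [-0.4, -0.3, 4.9]
t 19.75 pos [ 0.4919 -0.0128  0.1307] shift mm [ 0.2 -0.3 -3.3] tool yaw 128.08 tilt [ 0.0005 -0.0006] turn -66.92 j7 0.665 F [-0.4 -0.3  4.9] T [0.02 0.1  0.04] grip 15.8 50.0
position: [0.4919, -0.0128, 0.1307]
tool_rot: [1.423, 2.8, -0.001]
ft_force: [-0.4, 0.3, 5.5]
t 20.0 pos [ 0.4919 -0.0128  0.1307] shift mm [ 0.1 -0.2 -3.3] tool yaw 126.1 tilt [ 0.0005 -0.0006] turn -68.9 j7 0.63 F [-0.4  0.3  5.5] T [-0.03  0.09  0.12] grip 15.4 50.0
```

```bash

python3 -m handwheel '[[0,0,0,0,0,0,1.5],[0,0,0,0,0,0,0]]' |sed -n 2,4p
python3 -c "from h import *; to(.4916,-.0128,.134,15)"
python3 -m handwheel '[[0,0,0,0,0,0,1.5],[0,0,0,0,0,0,0]]' |sed -n 2,4p
python3 -c "from h import *; to(.4916,-.0128,.134,15)"
```

```text
position: [0.4919, -0.0128, 0.1307]
tool_rot: [1.46, 2.781, -0.0]
ft_force: [0.1, -0.5, 5.6]
t 20.25 pos [ 0.4919 -0.0128  0.1307] shift mm [ 0.1 -0.3 -3.3] tool yaw 124.6 tilt [ 0.0005 -0.0006] turn -70.4 j7 0.604 F [ 0.1 -0.5  5.6] T [-0.05  0.04  0.11] grip 15.3 50.0
position: [0.4919, -0.0127, 0.1307]
tool_rot: [1.496, 2.762, -0.0]
ft_force: [0.4, 0.7, 5.5]
t 20.5 pos [ 0.4919 -0.0127  0.1307] shift mm [ 0.1 -0.3 -3.3] tool yaw 123.1 tilt [ 0.0005 -0.0006] turn -71.9 j7 0.578 F [0.4 0.7 5.5] T [-0.03  0.06  0.15] grip 15.3 50.0
```

```bash

python3 -m handwheel '[[0,0,0,0,0,0,2],[0,0,0,0,0,0,0]]' |sed -n 2,4p
python3 -c "from h import *; to(.4916,-.0128,.134,15)"
```

```text
position: [0.4919, -0.0127, 0.1307]
tool_rot: [1.544, 2.735, -0.0]
ft_force: [-0.7, 0.7, 4.5]
t 20.75 pos [ 0.4919 -0.0127  0.1307] shift mm [ 0.1 -0.3 -3.3] tool yaw 121.1 tilt [ 0.0006 -0.0006] turn -73.9 j7 0.543 F [-0.7  0.7  4.5] T [-0.05  0.06  0.17] grip 15.4 50.0
```

```bash

python3 -m handwheel '[[0,0,0,0,0,0,2],[0,0,0,0,0,0,0]]' |sed -n 2,4p
python3 -c "from h import *; to(.4916,-.0128,.134,15)"
python3 -m handwheel '[[0,0,0,-0.0008,0,0,0],[0,0,0,-0.0007,0,0,0],[0,0,0,0,0,0,0]]' |sed -n 2,4p
python3 -m handwheel '[[0,0,0,-0.0007,0,0,0],[0,0,0,-0.0007,0,0,0],[0,0,0,0,0,0,0]]' |sed -n 2,4p
python3 -c "from h import *; to(.4916,-.0128,.134,15)"
```

```text
position: [0.492, -0.0127, 0.1307]
tool_rot: [1.592, 2.708, -0.0]
ft_force: [0.4, 0.2, 5.2]
t 21.0 pos [ 0.492  -0.0127  0.1307] shift mm [ 0.1 -0.4 -3.3] tool yaw 119.1 tilt [ 0.0007 -0.0005] turn -75.9 j7 0.508 F [0.4 0.2 5.2] T [0.01 0.05 0.12] grip 15.5 50.0
position: [0.4914, -0.0127, 0.131]
tool_rot: [-1.594, -2.707, 0.002]
ft_force: [3.5, 0.7, -7.8]
position: [0.4913, -0.0126, 0.1332]
tool_rot: [-1.594, -2.707, 0.001]
ft_force: [2.6, 1.7, -8.2]
t 21.75 pos [ 0.4913 -0.0126  0.1332] shift mm [-0.3  0.1 -0.8] tool yaw 119.01 tilt [-0.0008 -0.0004] turn -75.99 j7 0.505 F [ 2.6  1.7 -8.2] T [ 0.25 -0.77  0.15] grip 15.5 50.1
```

```bash

python3 -m handwheel '[[0,0,0,-0.001,0,0,0],[0,0,0,-0.001,0,0,0],[0,0,0,-0.001,0,0,0],[0,0,0,0,0,0,0]]' |sed -n 2,4p
python3 -c "from h import *; to(.4916,-.0128,.134,15)
im,d,K,Rm,t=grab('side'); cv2.imwrite('pics/s3.png',cv2.resize(im[140:260,240:400],(800,600),interpolation=cv2.INTER_CUBIC))"
```

```text
position: [0.4905, -0.013, 0.1358]
tool_rot: [-1.594, -2.705, 0.003]
ft_force: [1.6, 0.4, -14.1]
t 22.25 pos [ 0.4905 -0.013   0.1358] shift mm [-0.4  1.   1.8] tool yaw 119.0 tilt [-0.0026 -0.0009] turn -76.0 j7 0.503 F [  1.6   0.4 -14.1] T [ 0.2  -0.24  0.12] grip 15.3 50.0
```

View pics/s3.png

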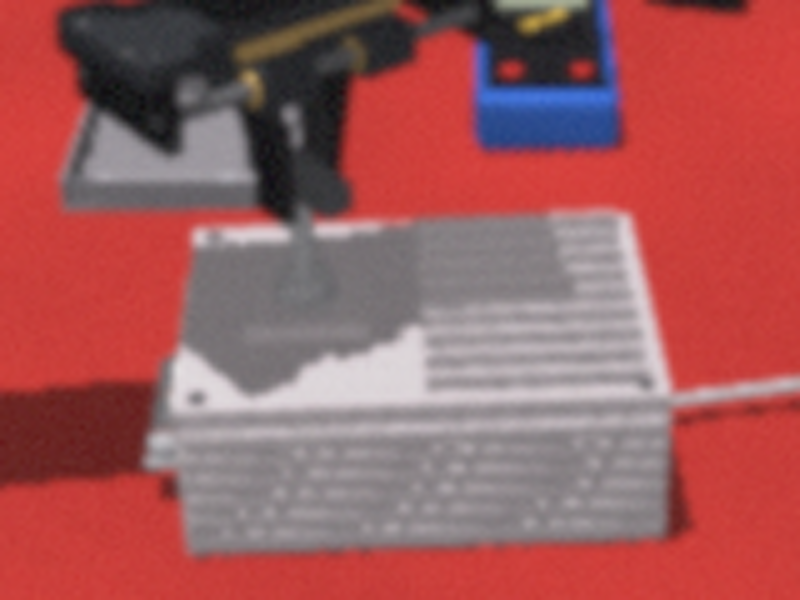

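In the shade the collar (305,285) sits down on the plug, whose flange edge is at (305,332). The pull force is as expected, so I'll draw it out.

```bash

python3 -m handwheel '[[0,0,0,-0.001,0,0,0],[0,0,0,-0.001,0,0,0],[0,0,0,-0.001,0,0,0],[0,0,0,-0.001,0,0,0],[0,0,0,0,0,0,0]]' |sed -n 2,4p
python3 -c "from h import *; to(.4916,-.0128,.134,15)"
python3 -m handwheel '[[0,0,0,-0.0015,0,0,0],[0,0,0,-0.0015,0,0,0],[0,0,0,-0.0015,0,0,0],[0,0,0,-0.0015,0,0,0],[0,0,0,0,0,0,0]]' |sed -n 2,4p
python3 -c "from h import *; to(.4916,-.0128,.134,15)"
```

```text
position: [0.4914, -0.013, 0.1405]
tool_rot: [-1.594, -2.707, 0.001]
ft_force: [-0.9, 1.1, -12.6]
t 22.93 pos [ 0.4914 -0.013   0.1405] shift mm [0.1 0.2 6.5] tool yaw 119.0 tilt [-0.0005 -0.0008] turn -76.0 j7 0.501 F [ -0.9   1.1 -12.6] T [-0.07  0.27  0.11] grip 15.5 50.0
position: [0.4919, -0.0128, 0.1467]
tool_rot: [1.594, 2.706, -0.0]
ft_force: [-0.4, 0.5, -11.5]
t 23.55 pos [ 0.4919 -0.0128  0.1467] shift mm [ 0.1 -0.2 12.7] tool yaw 119.0 tilt [ 0.0005 -0.0004] turn -76.0 j7 0.497 F [ -0.4   0.5 -11.5] T [-0.05  0.13  0.06] grip 15.6 50.0
```

```bash

python3 -m handwheel '[[0,0,0,-0.002,0,0,0],[0,0,0,-0.002,0,0,0],[0,0,0,-0.002,0,0,0],[0,0,0,-0.002,0,0,0],[0,0,0,-0.002,0,0,0],[0,0,0,-0.002,0,0,0],[0,0,0,-0.002,0,0,0],[0,0,0,0,0,0,0]]' |sed -n 2,4p
python3 -m handwheel '[[0,0,0,-0.002,0,0,0],[0,0,0,-0.002,0,0,0],[0,0,0,-0.002,0,0,0],[0,0,0,-0.002,0,0,0],[0,0,0,-0.002,0,0,0],[0,0,0,-0.002,0,0,0],[0,0,0,-0.002,0,0,0],[0,0,0,0,0,0,0]]' |sed -n 2,4p
python3 -m handwheel '[[0,0,0,-0.002,0,0,0],[0,0,0,-0.002,0,0,0],[0,0,0,-0.002,0,0,0],[0,0,0,-0.003,0,0,0],[0,0,0,-0.004,0,0,0],[0,0,0,-0.004,0,0,0],[0,0,0,-0.003,0,0,0],[0,0,0,-0.003,0,0,0],[0,0,0,0,0,0,0],[0,0,0,0,0,0,0]]' |sed -n 2,4p
python3 -c "from h import *; to(.4916,-.0128,.2,15)
im,d,K,Rm,t=grab('side'); cv2.imwrite('pics/s4.png',cv2.resize(im[120:260,240:400],(686,600),interpolation=cv2.INTER_CUBIC))"
```

```text
position: [0.4919, -0.0128, 0.1608]
tool_rot: [1.594, 2.706, -0.0]
ft_force: [-1.3, 0.6, -9.9]
position: [0.4918, -0.0128, 0.1746]
tool_rot: [1.594, 2.706, -0.0]
ft_force: [-0.1, 0.1, -5.5]
position: [0.4916, -0.0128, 0.1973]
tool_rot: [1.594, 2.707, -0.001]
ft_force: [0.6, -0.8, -4.9]
t 26.8 pos [ 0.4916 -0.0128  0.1973] shift mm [-0.1  0.  -2.7] tool yaw 119.01 tilt [-0.0003 -0.0006] turn -75.99 j7 0.473 F [ 0.6 -0.8 -4.9] T [-0.07  0.07 -0.01] grip 15.3 50.0
```

View pics/s4.png

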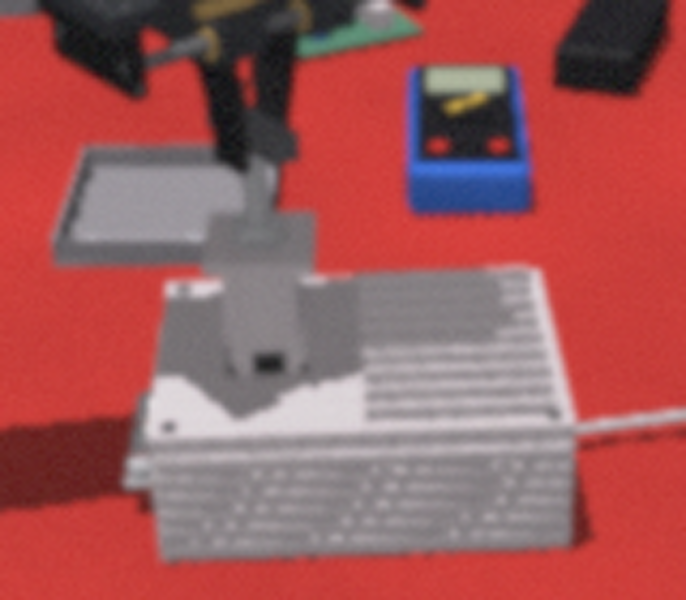

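The plug hangs upright on the puller, clear of the mouth at crop (268,362). Next is the tray.

```bash

python3 -m handwheel '[[0,0.015,0.006,-0.002,0,0,0],[0,0.027,0.0112,-0.002,0,0,0],[0,0.027,0.0112,0,0,0,0],[0,0.027,0.0112,0,0,0,0],[0,0.027,0.0112,0,0,0,0],[0,0.027,0.0112,0,0,0,0],[0,0.027,0.0112,0,0,0,0],[0,0.027,0.0112,0,0,0,0],[0,0.027,0.0112,0,0,0,0],[0,0.027,0.0112,0,0,0,0],[0,0.022,0.009,0,0,0,0],[0,0.01,0.004,0,0,0,0]]' |sed -n 1,4p
python3 -m handwheel '[[0,0.008,0.003,0,0,0,0],[0,0,0,0,0,0,0],[0,0,0,0,0,0,0]]' |sed -n 1,4p
python3 -c "from h import *; to(.4545,.3085,.102,15)"
```

```text
time: 28.35
position: [0.4548, 0.3012, 0.201]
tool_rot: [-1.591, -2.709, 0.001]
ft_force: [-0.1, 0.3, -5.6]
time: 28.72
position: [0.455, 0.3063, 0.2012]
tool_rot: [1.596, 2.705, -0.002]
ft_force: [0.2, -1.0, -5.6]
t 28.73 pos [0.455  0.3063 0.2012] shift mm [ 2.3  0.7 99.2] tool yaw 118.92 tilt [ 0.0001 -0.0012] turn -76.08 j7 -0.11 F [ 0.2 -1.  -5.6] T [-0.04 -0.03  0.01] grip 15.4 50.0
```

```bash

python3 -m handwheel '[[0,0.002,0.0007,0.006,0,0,0],[0,0,0,0.014,0,0,0],[0,0,0,0.02,0,0,0],[0,0,0,0.02,0,0,0],[0,0,0,0.016,0,0,0],[0,0,0,0.01,0,0,0],[0,0,0,0.005,0,0,0],[0,0,0,0.002,0,0,0],[0,0,0,0,0,0,0],[0,0,0,0,0,0,0]]' |sed -n 1,4p
python3 -m handwheel '[[0,0,0,0.002,0,0,0],[0,0,0,0,0,0,0]]' |sed -n 2,4p
python3 -c "from h import *; to(.4545,.3085,.1017,15)"
```

```text
time: 29.98
position: [0.4545, 0.3097, 0.1088]
tool_rot: [1.594, 2.706, 0.001]
ft_force: [0.8, 0.4, -5.1]
position: [0.4541, 0.3094, 0.1061]
tool_rot: [1.594, 2.707, -0.001]
ft_force: [-0.7, 0.6, -5.7]
t 30.23 pos [0.4541 0.3094 0.1061] shift mm [-1.  -0.1  4.4] tool yaw 119.0 tilt [-0.0002 -0.0007] turn -76.0 j7 -0.095 F [-0.7  0.6 -5.7] T [-0.06  0.    0.01] grip 15.9 50.0
```

```bash

python3 -m handwheel '[[0,0,0,0.001,0,0,0],[0,0,0,0.001,0,0,0],[0,0,0,0.001,0,0,0],[0,0,0,0,0,0,0]]' |sed -n 2,4p
python3 -m handwheel '[[0,0,0,0.0007,0,0,0],[0,0,0,0,0,0,0]]' |sed -n 2,4p
python3 -m handwheel '[[0,0,0,0.0007,0,0,0],[0,0,0,0,0,0,0]]' |sed -n 2,4p
python3 -m handwheel '[[0,0,0,0.0007,0,0,0],[0,0,0,0,0,0,0]]' |sed -n 2,4p
```

```text
position: [0.4541, 0.3094, 0.1031]
tool_rot: [1.594, 2.707, -0.001]
ft_force: [0.9, 0.0, -4.4]
position: [0.4542, 0.3094, 0.1025]
tool_rot: [1.594, 2.707, -0.001]
ft_force: [-0.0, -0.5, -5.3]
position: [0.4541, 0.3096, 0.1021]
tool_rot: [1.594, 2.707, -0.001]
ft_force: [-0.2, -0.3, -2.9]
position: [0.4542, 0.3095, 0.1014]
tool_rot: [1.594, 2.707, -0.001]
ft_force: [-1.7, -0.8, -1.3]
```

```bash

python3 -m handwheel '[[0,0,0,0.0006,0,0,0],[0,0,0,0.0006,0,0,0],[0,0,0,0,0,0,0],[0,0,0,0,0,0,0]]' |sed -n 2,4p
```

```text
position: [0.4543, 0.3094, 0.0999]
tool_rot: [1.594, 2.707, -0.001]
ft_force: [-1.8, -0.9, -0.5]
```

```bash

python3 -m handwheel '[[0.02,0,0,0,0,0,0],[0.03,0,0,0,0,0,0],[0.045,0,0,0,0,0,0],[0.06,0,0,0,0,0,0],[0.06,0,0,0,0,0,0],[0.06,0,0,0,0,0,0]]' 
python3 -m handwheel '[[0.06,0,0,-0.01,0,0,0],[0.06,0,0,-0.03,0,0,0],[0.06,0,0,-0.04,0,0,0],[0.06,0,0,-0.04,0,0,0],[0.06,0,0,-0.03,0,0,0],[0.06,0,0,0,0,0,0],[0.06,0,0,0,0,0,0],[0.06,0,0,0,0,0,0],[0.06,0,0,0,0,0,0]]' 
python3 -c "from h import *
im,d,K,Rm,t=grab('side'); a=cv2.resize(im[90:230,200:360],(457,400),interpolation=cv2.INTER_CUBIC)
im,d,K,Rm,t=grab('top'); cv2.imwrite('pics/end.png',np.hstack([a,cv2.resize(im[170:270,160:260],(343,400),interpolation=cv2.INTER_CUBIC)]))"
```

```text
time: 32.72
position: [0.4542, 0.3095, 0.0999]
tool_rot: [1.594, 2.707, -0.001]
ft_force: [0.6, -1.0, 0.4]
grip_width: 0.66
grip_force: 0.0
time: 33.85
position: [0.4538, 0.3092, 0.2489]
tool_rot: [-1.594, -2.707, 0.004]
ft_force: [-0.3, -0.1, 0.9]
grip_width: 0.689
grip_force: 0.0
```

View pics/end.png

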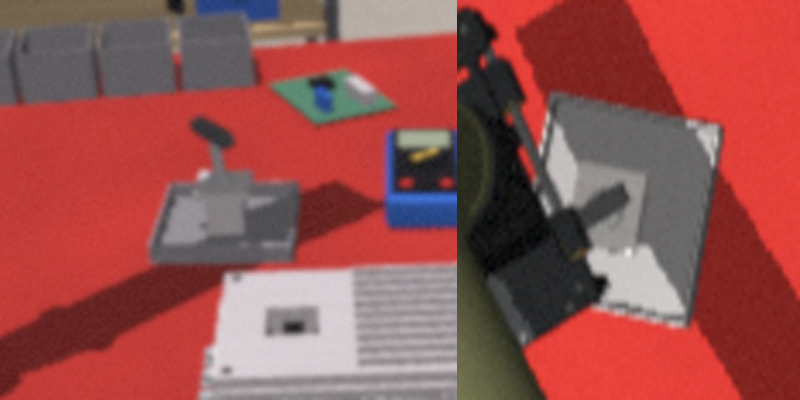

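The plug stands upright near the tray's middle (crop 225,205), with the puller still screwed in and the gripper clear above it. The bay is empty.

```bash
python3 -c "from bench import ctrl; print(ctrl.close_job())"
```

```text
the job is handed in; nothing more can be done
None
```

The job is handed in, with no verdict returned: the puller was screwed fully home and drew the plug out, and the plug now stands upright in the left-hand grey tray with the puller still in it and the gripper clear, after about 34 s of the 72 s allowed.

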